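Run the scent tester on its third setting

TASK

Get the scent tester ready for a customer: first fold its white screen up so that it stands upright behind the dial as a draught guard, then turn the spring-return dial clockwise past its first two clicks to the third click and keep it held there against its spring. Finish while still holding the dial at the third click, with the screen still upright; do not turn the dial before the screen is up, and leave the bottle, tin, soap box and carton around the tester where they are.

Things in the scene. Friction and masses are not known exactly. Their poses are not given: they have to be found in the camera images.
- console: The scent tester, fixed to the table: pale wood base (x -100 to +85 mm, 150 mm wide, deck 40 mm above the table) with a raised rear housing (x +40 to +85 mm, top 80 mm above the table). Origin on the table; x points from the dial to the rear housing, away from the robot, at a yaw of -0.7 to 0 rad; y left, z up.
- screen (a joint): Angle (rad) of the white screen, a panel 116 mm long, 120 wide, 5 thick (9 at its free edge), hinged along the top front edge of the rear housing: 0 level over the dial, grows as the free edge, nearest the robot, rises; 1.57 upright, stop 1.95. Starts at 0.35 to 0.75. Stiff hinge (0.12 N m): it stays where left. Closed fingers, tips 20 mm below the free edge, can push it up and back.
- screen_hinge (a point): Middle of the screen's hinge line, 83 mm above the table, 38 mm towards the rear from the console's origin; the hinge line runs along the console's y.
- screen_edge (a point): Middle of the screen's free edge, 116 mm from the hinge line.
- dial (a joint): Angle (rad) of the dial, 0 at rest, growing clockwise seen from above. Clicks at 0.35, 0.70 and 1.05 (marked on the deck by one, two and three small dots), end stop at 1.15. A spring returns it to 0 from anywhere: about 0.06 N m at rest, 0.13 N m at the third click, with up to 0.05 N m of ripple between clicks.
- dial_grip (a point): On the dial's upright axis, 63 mm above the table, 98 mm before the hinge line, in the middle of its bar grip: aluminium, 12 mm thick, 46 long, top 75 mm above the table, on a disc 48 mm across with its top 48 mm above the table. At rest the bar's length (pointer at its rear end) is turned 0.525 rad anticlockwise from the console's x, at the third click 0.525 rad clockwise.
- bottle: Bystander: white floral bottle, 50x63x171 mm, origin under its centre; stands well to the left of the console.
- tin: Bystander: round floral tin, 74 mm across, 32 mm high, origin under its centre; close to the left side of the console.
- soap: Bystander: flat soap box, 56x78x26 mm, origin under its centre; close to the left of the console's front.
- carton: Bystander: upright green floral carton, 52x66x124 mm, origin under its centre; left of the bottle.

How it is judged:
On the way, in this order (a step that is already met when the one before it is completed fails the run):
1. the screen stands upright (within 15 degrees), the dial still at rest (value of joint screen between 1.31 and 1.83 rad and value of joint dial below 0.15 rad), for 0.3 s.
2. the dial is turned to the third click (value of joint dial above 0.93 rad), for 0.3 s.
At the end, for the whole second after the job is handed in: The fingers hold the dial at its third click (0.93 rad or more, clicks being 0.35, 0.70 and 1.05) with more than 0.5 N, and the screen stands upright within 15 degrees (1.31 to 1.83 rad) (value of joint dial above 0.93 rad and contact force between the fingers and dial above 0.5 N and value of joint screen between 1.31 and 1.83 rad); the arm keeps its last pose, push and grip.
It fails at once if the dial is turned before the screen is up (value of joint dial above 0.25 rad and value of joint screen below 1.2 rad).
It fails at once if a bystander is moved by more than 3 cm (distance of any of bottle, tin, soap, carton from where it was at the start of the episode above 0.03 m).
It fails at once if the bottle or the carton is tipped (angle between any of bottle, carton's own z axis and vertical above 0.3 rad).
It also fails if it takes over 48 s, if anything falls off the work surface, if the arm or the gripper's body presses on something with over 40 N, if the wrist force passes 120 N, or if a joint passes its speed limit or range.

ROBOT

A 6-joint arm with a two-finger parallel gripper is mounted at the origin on a cart in front of the work surface, level with it; the furniture and walls round the work are solid. World frame = base frame: x ahead of the robot, y to its left, z up, the work surface at z = 0. Lengths are in m, angles in rad, forces in N, time in s.
With the tool pointing down it reaches from about 0.35 to 0.85 m from the base axis. Payload 8.1 kg.
Tool frame: the origin (TCP) lies on the centre line of the jaws, within the pads' length; the fingertips stand robot.tip_extent ahead of it and the grasp point (between the pads) lies 11 mm behind it (robot.tip_extent is the distance from the TCP to the fingertips, in m); y points along the fingers, z is the direction in which the jaws open and shut, and the axes are right-handed (so a half turn about y gives the same grasp; the last joint's range is limited). The gripper opens to 93 mm and grips with 3 to 60 N. Pads are 15 mm wide; open, the fingers measure 128 mm over their backs; the gripper's body (75 mm by 188 mm) begins 65 mm behind the grasp point.
Start: joints at [-1.273, 0.13, 1.488, -0, 1.523, -0.085], TCP at [0.224, -0.557, 0.227] pointing down, gripper open.
Joint ranges: [-2.96, 2.96], [-0.89, 2.26], [0.02, 2.5], [-1.34, 4.48], [0, 2.73], [-2.66, 2.66]. Speed limits (rad/s): [2.39, 2.39, 2.79, 3.14, 3.14, 3.14].

INTERFACE

Orientations are given as a rotation vector (axis times angle).
In Python, from plant import monitor, optics, robot gives the robot as it stands.
- The arm moves only by the shell command python3 -m inch 'ROWS' [OPENING] [FORCE]. ROWS is JSON, a list that holds one entry, the list of rows, each a list of 6 numbers: the shift along the tool's x, y, z in mm, then the turn, a rotation vector about the tool's x, y, z in rad. A call has 1 to 8 rows; each row shifts and turns the commanded pose from where the row before left it, along the tool's axes as they then stand; what a row does not reach is not made up. A row lasts 1/8 s, in which the tool goes at most 62.5 mm and 10.7 degrees, less where a joint would pass 70% of its speed; a pose out of reach is approached as far as the arm can. A call is refused whole if a number of a shift passes 62.5 or a number of a turn 0.188, either way. A call with a gripper value outside its range is refused whole. OPENING is the finger opening in mm, from 0 to 93, set as the call begins (- or left out, the last holds). The fingers move at their own pace and stop on an object; FORCE is the grip in N (left out, the last holds). Time passes only in rows, so rows that do not move let the fingers close. It gives the time, the measured TCP pose, the force and the opening at its end, in the units of the state.
- monitor.read_state(): the state, without advancing time (a new reading comes with each control period).
- optics.read_camera(name): name is "scene" or "top" or "wrist"; returns a dict with "image" (420x560x3 uint8, blue, green, red), "fx", "fy", "cx", "cy" (pixels), "k1" (the pictures are not rectified: a ray, as slopes to the right and down, at radius r is drawn at 1 + k1 r^2 times it, then the intrinsics apply), "rvec" (rotation vector, rad) and "tvec" (3), from world to camera coordinates, as OpenCV has them. Camera axes: x right, y down, z forward; pixel columns grow to the right and rows downward; lengths in m; the calibration is good to about 2 mm. A picture is of the moment at which its call begins. There is no depth.
- robot.close_job(): hands the job in, once; it reports no verdict.
The state is a dict: "t": time; "q": joint angles; "dq": joint speeds; "joint_torque": joint torques, N m; "tool_pos": TCP position; "orientation": TCP orientation; "force": force on the tool from outside, world axes, zero at the start; "wrist_torque": the same for the moment, N m; "opening": finger opening in m.
Only numpy, scipy, OpenCV 4.12 (cv2) and the standard library are available. Lean on these libraries where they do the work, as an engineer would, in place of code of your own. Each camera call takes 0.05 s, during which the arm holds its last target.

## Working session

There is one attempt and no reset: what is moved stays moved. The work goes in short steps, Python scripts to look and compute and a shell command to move; the robot and the scene stay as the last step left them, time stands still between calls to the robot, and variables do not carry over. Pictures are saved under pics/ and viewed, and the job is handed in when it is done.

```bash
ls; mkdir -p pics
python3 - <<'E'
from plant import monitor, optics, robot
import cv2
s=monitor.read_state();print(s);print(robot.tip_extent)
for n in("scene","top","wrist"):
    c=optics.read_camera(n);cv2.imwrite(f"pics/{n}0.png",c["image"]);print(n,{k:v for k,v in c.items() if k!="image"})
E
```

```text
pics
{'t': 0.0, 'q': array([-1.27341586e+00,  1.31123695e-01,  1.48925689e+00, -1.52437870e-05,
        1.52299824e+00, -8.53949729e-02]), 'dq': array([-6.12357905e-05, -2.10184797e-04, -2.74087871e-05, -5.43253862e-04,
        2.52588758e-04, -8.48923657e-04]), 'joint_torque': array([-6.61243648e-04, -5.59838462e+01, -4.91757810e+01,  7.66322413e-02,
        3.49272473e-02, -9.42815541e-05]), 'tool_pos': array([ 0.2239562 , -0.55604958,  0.22562211]), 'orientation': array([-0.39003961,  2.01374628, -2.01010962]), 'force': array([-0.59300225,  0.12383868,  0.138371  ]), 'wrist_torque': array([-0.01272489, -0.01067921, -0.00526592]), 'opening': 0.09313311237073282}
0.008
scene {'fx': 440.781333999509, 'fy': 440.781333999509, 'cx': 284.34294577765934, 'cy': 206.70536133967005, 'k1': -0.11897684029389673, 'rvec': array([ 0.69418762, -2.56271287,  1.25082128]), 'tvec': array([0.41465075, 0.2608624 , 0.91623746])}
top {'fx': 428.22123201176635, 'fy': 428.22123201176635, 'cx': 276.86276457279695, 'cy': 209.76540870497053, 'k1': -0.05022790238482155, 'rvec': array([ 1.9710664 , -2.2400896 ,  0.24395918]), 'tvec': array([-0.01629152,  0.51230205,  0.83551258])}
wrist {'fx': 302.29303726289083, 'fy': 302.29303726289083, 'cx': 278.6112389457444, 'cy': 215.60052724525042, 'k1': 0.003645193604568751, 'rvec': array([-2.41812981,  1.63182566,  0.21806492]), 'tvec': array([-0.59882214, -0.03068763,  0.39047591])}
```

View pics/scene0.png

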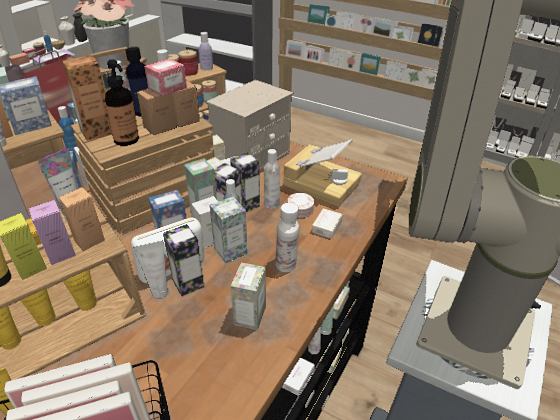

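View pics/top0.png

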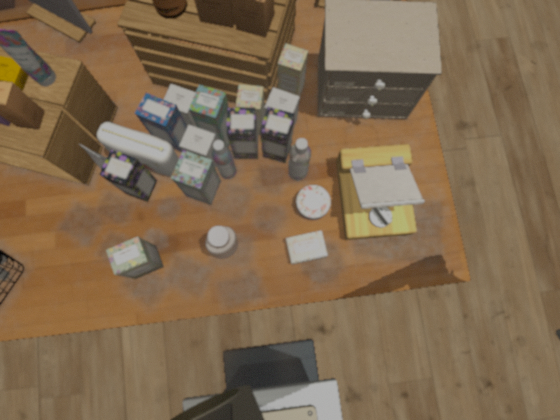

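View pics/wrist0.png

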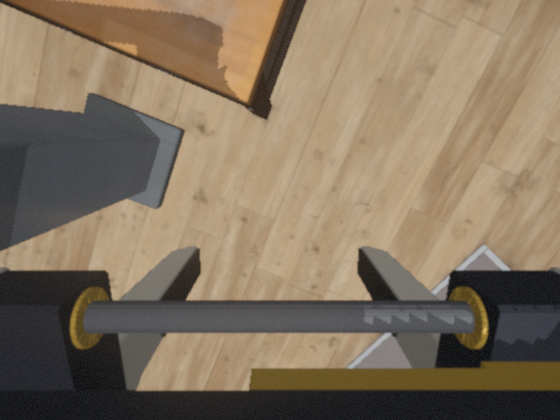

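The scene view shows the console at about (320,175), its screen half raised. In the top view the console spans about (340–415, 148–238), with the dial near (380,216), the tin at (313,201) and the soap box at (307,247). I'll enlarge both.

Run:
```python
import cv2
a=cv2.imread("pics/top0.png")[135:265,280:440];cv2.imwrite("pics/top0c.png",cv2.resize(a,None,fx=5,fy=4.6,interpolation=cv2.INTER_CUBIC)[:600] if 0 else cv2.resize(a,None,fx=4.5,fy=4.5,interpolation=cv2.INTER_CUBIC))
a=cv2.imread("pics/scene0.png")[125:245,250:400];cv2.imwrite("pics/scene0c.png",cv2.resize(a,None,fx=5,fy=5,interpolation=cv2.INTER_CUBIC))
```

```text
(no output)
```

View pics/top0c.png

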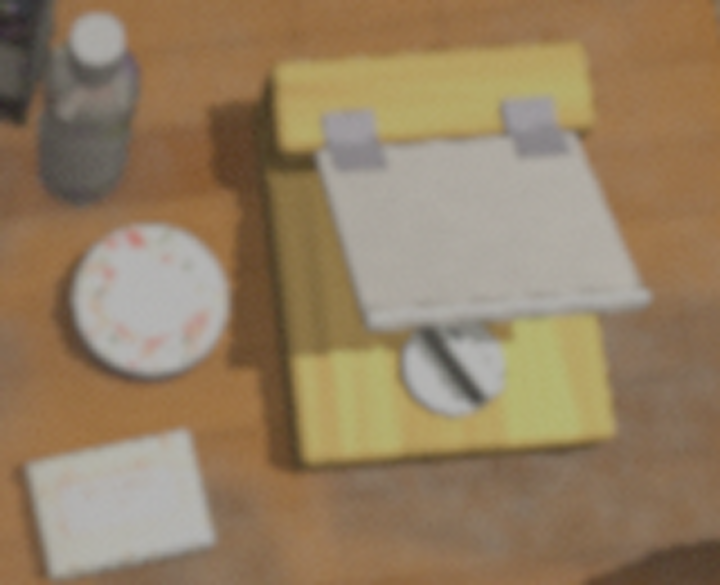

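View pics/scene0c.png

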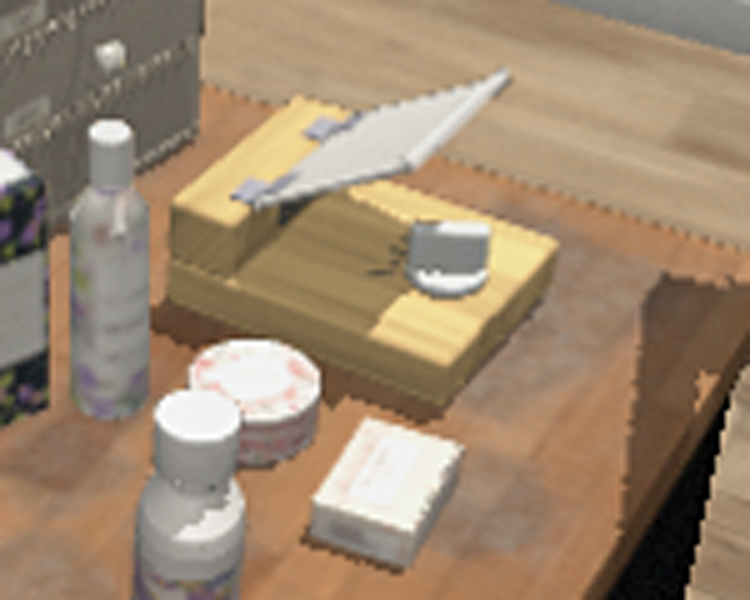

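```bash
cat > h.py <<'E'
import numpy as np, cv2
from scipy.spatial.transform import Rotation as R
def proj(c,P):
    P=np.atleast_2d(P).astype(float)
    return cv2.projectPoints(P,np.array(c["rvec"]),np.array(c["tvec"]),np.array([[c["fx"],0,c["cx"]],[0,c["fy"],c["cy"]],[0,0,1.]]),np.array([c["k1"],0,0,0,0.]))[0][:,0]
def world(p,L):
    x,y,yaw=p[:3];c,s=np.cos(yaw),np.sin(yaw);L=np.atleast_2d(L)
    return np.c_[x+c*L[:,0]-s*L[:,1],y+s*L[:,0]+c*L[:,1],L[:,2]]
def edge(a,y=0,r=.116,n=0): # n: offset normal (upper)
    return [.038-r*np.cos(a)+n*np.sin(a),y,.083+r*np.sin(a)+n*np.cos(a)]
E
python3 - <<'E'
from h import *
from plant import optics
from scipy.optimize import least_squares
T=optics.read_camera("top");S=optics.read_camera("scene")
t=lambda u,v:(280+(u+.5)/4.5-.5,135+(v+.5)/4.5-.5)
s=lambda u,v:(250+(u+.5)/5-.5,125+(v+.5)/5-.5)
pts=[(T,t(305,462),[-.1,.075,.04]),(T,t(613,437),[-.1,-.075,.04]),(T,t(275,65),[.085,.075,.08]),(T,t(583,43),[.085,-.075,.08]),(T,t(592,125),[.04,-.075,.08]),
(S,s(445,362),[-.1,.075,.04]),(S,s(558,243),[-.1,-.075,.04]),(S,s(172,208),[.085,.075,.08]),(S,s(300,97),[.085,-.075,.08])]
ed=[(T,t(370,318),.06),(T,t(647,298),-.06),(S,s(412,165),.06),(S,s(508,72),-.06)]
def res(p):
    r=[proj(c,world(p,L))[0]-np.array(m) for c,m,L in pts]
    r+=[proj(c,world(p,edge(p[3],y)))[0]-np.array(m) for c,m,y in ed]
    return np.ravel(r)
o=least_squares(res,[.5,-.25,-.2,.5],loss="soft_l1")
print(o.x.round(4));print(res(o.x).reshape(-1,2).round(1))
p=o.x
print("hinge",world(p,[.038,0,.083]),"edge",world(p,edge(p[3])),"dial",world(p,[-.06,0,.063]))
for n,(u,v),z in(("tin",(150,300),.032),("soap",(120,505),.026)):
    q=least_squares(lambda w:proj(T,[w[0],w[1],z])[0]-np.array(t(u,v)),[.5,-.1]).x;print(n,q)
E
```

```text
[ 0.5273 -0.298  -0.0443  0.5964]
[[-0.9  0.9]
 [ 1.2  0.4]
 [-1.7 -0.9]
 [ 0.2 -1.4]
 [ 1.5  0.6]
 [ 0.5  0.7]
 [ 0.5 -0.8]
 [-1.6 -1.5]
 [-1.1 -1.2]
 [-1.   1.1]
 [ 0.4  0.4]
 [-0.6 -0.6]
 [-0.4 -0.4]]
hinge [[ 0.56524319 -0.29971192  0.083     ]] edge [[ 0.46936283 -0.29546365  0.14815297]] dial [[ 0.46733924 -0.29537399  0.063     ]]
tin [ 0.5201772  -0.16133589]
soap [ 0.42518301 -0.13365003]
```

Run:
```python
from h import *
from plant import optics,monitor
s=monitor.read_state();M=R.from_rotvec(s["orientation"]).as_matrix();print(M.round(3))
c=optics.read_camera("wrist");C=cv2.Rodrigues(c["rvec"])[0];cp=-C.T@c["tvec"]
print("cam",cp,"in tool",M.T@(cp-s["tool_pos"]), "cam axes in tool",(M.T@C.T).round(2))
# wanted: tool pointing down, tool y=(0,0,-1), jaws along console y
for yaw in(-.044-np.pi/2,-.044+np.pi/2):
    z=np.array([np.cos(yaw),np.sin(yaw),0]);y=np.array([0,0,-1.]);x=np.cross(y,z)
    print("x",x,(R.from_matrix(M.T@np.c_[x,y,z])).as_rotvec())
```

```text
[[-0.928 -0.     0.373]
 [-0.373  0.001 -0.928]
 [-0.    -1.    -0.001]]
cam [ 0.29076929 -0.52943716  0.38422234] in tool [-0.07194674 -0.15807175 -0.00016003] cam axes in tool [[-0.    0.97  0.26]
 [ 0.   -0.26  0.97]
 [ 1.    0.   -0.  ]]
x [-0.99903216  0.0439858   0.        ] [8.74203302e-04 4.26757256e-01 1.09530956e-04]
x [ 0.99903216 -0.0439858   0.        ] [ 1.50977599e-04 -2.71483514e+00 -1.20500286e-03]
```

```bash
python3 -m inch '[[[0,0,0,0,0.107,0],[0,0,0,0,0.107,0],[0,0,0,0,0.107,0],[0,0,0,0,0.106,0]]]' 0 30
python3 -m inch '[[[-20,0,-34,0,0,0],[-24,10,-34,0,0,0],[-24,12,-34,0,0,0],[-24,12,-34,0,0,0],[-24,12,-34,0,0,0],[-24,12,-34,0,0,0],[-24,12,-34,0,0,0],[-24,12,-33,0,0,0]]]'
python3 - <<'E'
from h import *
from plant import optics,monitor
s=monitor.read_state();print(s["tool_pos"],s["opening"],s["force"],s["t"]);M=R.from_rotvec(s["orientation"]).as_matrix();print(M.round(3))
for n in("scene","top","wrist"):
    c=optics.read_camera(n);cv2.imwrite(f"pics/{n}1.png",c["image"])
a=cv2.imread("pics/scene1.png")[95:225,240:400];b=cv2.resize(a,None,fx=4,fy=4,interpolation=cv2.INTER_CUBIC);cv2.imwrite("pics/s1c.png",b)
E
```

```text
t: 0.8
tool_pos: [0.2241, -0.5565, 0.2265]
orientation: [-0.052, -2.197, 2.197]
force: [-0.8, -0.3, -0.8]
opening: 0.0573
t: 1.8
tool_pos: [0.4247, -0.293, 0.1444]
orientation: [-0.049, -2.199, 2.2]
force: [-0.1, 0.1, -0.9]
opening: 0.0001
[ 0.42468993 -0.29298872  0.14441092] 0.00010186902034843635 [-0.10305274  0.11787591 -0.87414025] 1.8
[[-0.999  0.    -0.044]
 [ 0.044 -0.    -0.999]
 [-0.    -1.     0.   ]]
```

View pics/s1c.png

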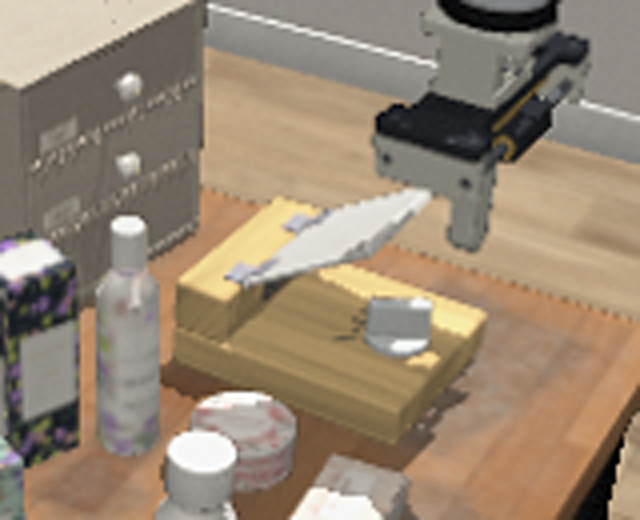

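View pics/wrist1.png

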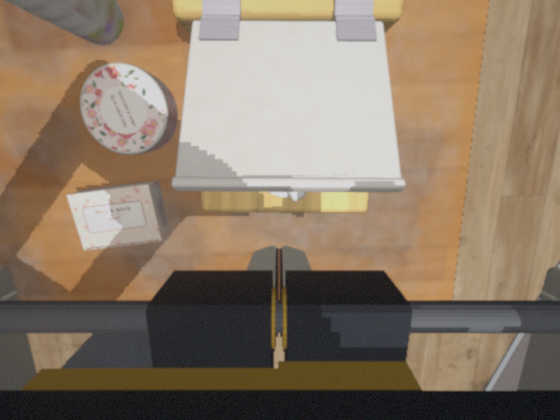

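```bash
python3 -m inch '[[[0,8,0,0,0,0],[-15,0,0,0,0,0],[-12,0,0,0,0,0],[0,0,0,0,0,0]]]' 0 30
python3 -m inch '[[[-8,-3,0,0,0,0],[-11,-14,0,0,0,0],[0,0,0,0,0,0]]]' 0 30
python3 - <<'E'
from h import *
from plant import optics,monitor
for n in("scene",):
    c=optics.read_camera(n);cv2.imwrite(f"pics/{n}2.png",c["image"])
a=cv2.imread("pics/scene2.png")[95:225,240:400];b=cv2.resize(a,None,fx=4,fy=4,interpolation=cv2.INTER_CUBIC);cv2.imwrite("pics/s2c.png",b)
E
```

```text
t: 2.45
tool_pos: [0.4519, -0.2958, 0.1369]
orientation: [-0.049, -2.199, 2.2]
force: [0.4, -0.3, -0.7]
opening: 0.0005
t: 2.82
tool_pos: [0.4704, -0.2967, 0.1553]
orientation: [-0.049, -2.198, 2.2]
force: [-2.2, -0.4, 1.8]
opening: 0.0003
```

View pics/s2c.png

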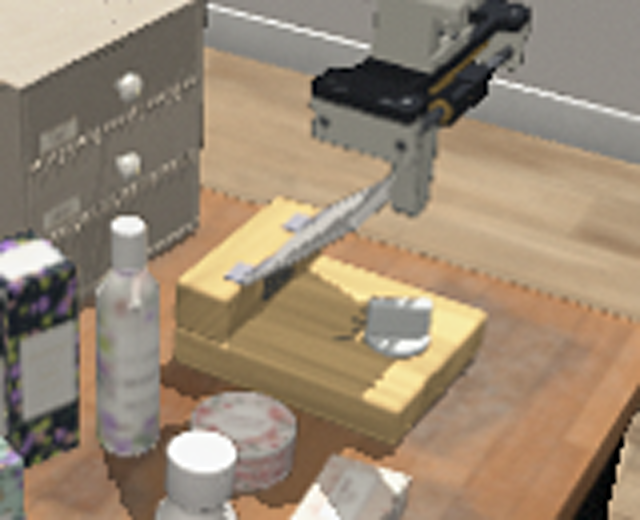

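The fingers are on the free edge at about (390,190) in the crop, pushing with 2 N, and the screen is rising. I'll continue along the arc.

```bash
python3 -m inch '[[[-12,-12,0,0,0,0],[-14,-10,0,0,0,0],[-15,-8,0,0,0,0],[-16,-5,0,0,0,0],[0,0,0,0,0,0]]]' 0 30
python3 - <<'E'
from h import *
from plant import optics,monitor
for n in("scene",):
    c=optics.read_camera(n);cv2.imwrite(f"pics/{n}3.png",c["image"])
a=cv2.imread("pics/scene3.png")[95:225,240:400];b=cv2.resize(a,None,fx=4,fy=4,interpolation=cv2.INTER_CUBIC);cv2.imwrite("pics/s3c.png",b)
E
```

```text
t: 3.5
tool_pos: [0.5277, -0.2987, 0.1889]
orientation: [-0.049, -2.199, 2.2]
force: [-0.5, -0.5, -0.0]
opening: 0.0006
```

View pics/s3c.png

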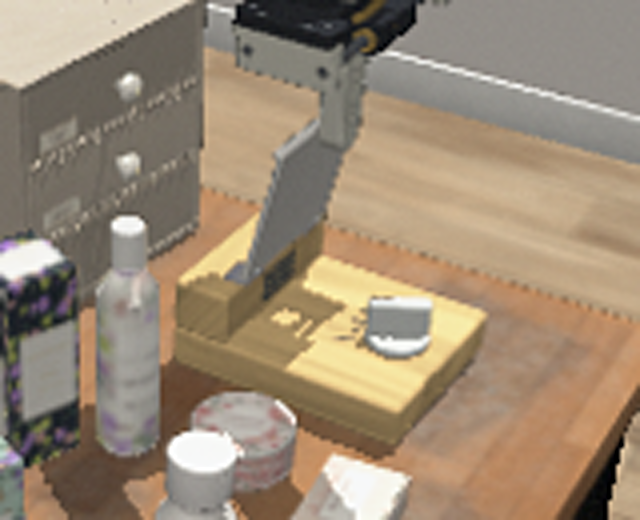

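```bash
python3 -m inch '[[[-12,-2,0,0,0,0],[-10,0,0,0,0,0],[-6,0,0,0,0,0],[0,0,0,0,0,0],[0,0,0,0,0,0]]]' 0 30
cat > fit.py <<'E'
from h import *
from plant import optics
import sys
i=sys.argv[1];P=[.5273,-.298,-.0443]
x0,y0=[int(v) for v in sys.argv[2:4]]
S=optics.read_camera("scene");im=S["image"];cv2.imwrite(f"pics/scene{i}.png",im)
b=cv2.resize(im[y0:y0+120,x0:x0+130],None,fx=5,fy=5,interpolation=cv2.INTER_CUBIC)
for a,col in((1.31,(0,0,255)),(1.57,(0,255,0)),(1.83,(255,0,0))):
    q=proj(S,world(P,[edge(a,.06,.0),edge(a,.06),edge(a,-.06),edge(a,-.06,0.)]))
    cv2.polylines(b,[((q+.5-[x0,y0])*5).astype(int)],False,col,1)
cv2.imwrite(f"pics/s{i}c.png",b)
E
python3 fit.py 4 260 75
```

```text
t: 4.18
tool_pos: [0.5547, -0.2998, 0.1904]
orientation: [-0.048, -2.199, 2.199]
force: [0.1, 0.7, -0.1]
opening: 0.0004
```

View pics/s4c.png

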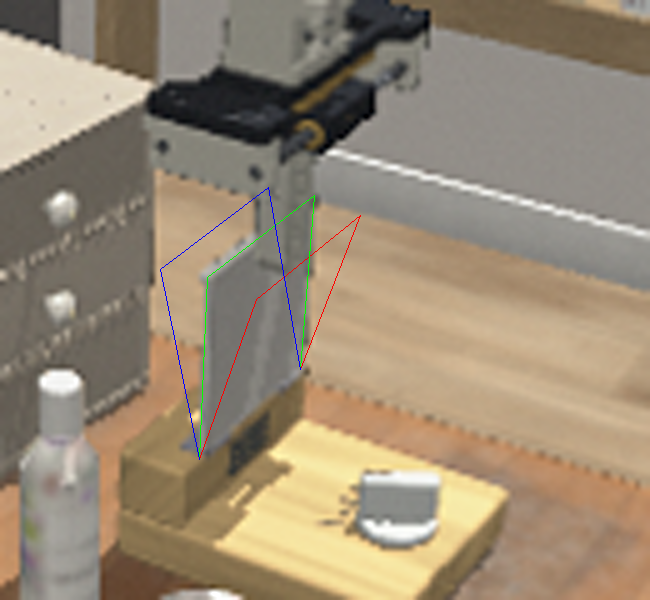

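```bash
python3 -m inch '[[[10,0,0,0,0,0],[20,0,0,0,0,0],[30,0,0,0,0,0],[27,0,0,0,0,0],[0,0,0,0,-0.175,0],[0,0,0,0,-0.175,0],[0,0,0,0,-0.175,0],[0,0,0,0,0,0]]]' 50 30
python3 - <<'E'
from h import *
from plant import optics,monitor
s=monitor.read_state();M=R.from_rotvec(s["orientation"]).as_matrix();print(M.round(3))
P=[.5273,-.298,-.0443]
for n in("scene","top","wrist"):
    c=optics.read_camera(n);im=c["image"];cv2.imwrite(f"pics/{n}5.png",im)
    if n=="wrist":
        L=[[-.06+d*np.cos(.525)-e*np.sin(.525),d*np.sin(.525)+e*np.cos(.525),.075] for d,e in((.023,.006),(.023,-.006),(-.023,-.006),(-.023,.006))]
        q=proj(c,world(P,L));cv2.polylines(im,[q.astype(int)],True,(0,0,255),1);print(q)
        cv2.imwrite("pics/wrist5o.png",im)
E
```

```text
t: 5.22
tool_pos: [0.4673, -0.2961, 0.1908]
orientation: [-0.477, 1.954, -1.954]
force: [0.0, -0.5, 0.3]
opening: 0.0498
[[-0.887  0.     0.461]
 [-0.461 -0.    -0.887]
 [-0.    -1.     0.   ]]
[[271.40884637 189.4508472 ]
 [284.50168316 189.40182935]
 [284.44324945 236.95128067]
 [271.89151463 236.99573397]]
```

View pics/wrist5o.png

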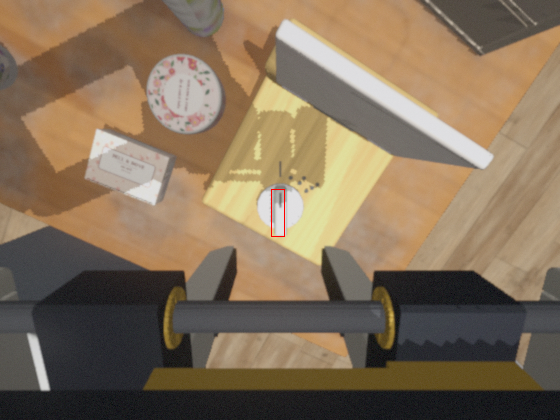

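View pics/scene5.png

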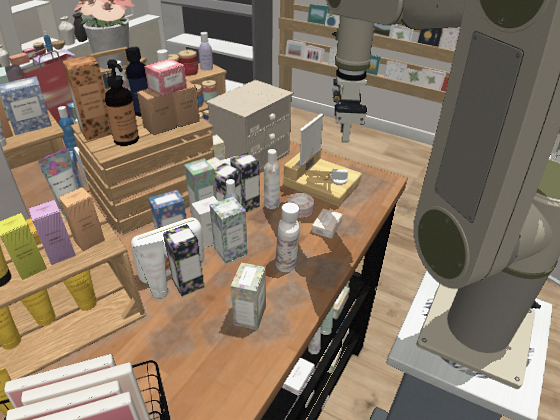

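Run:
```python
import cv2
a=cv2.imread("pics/wrist5o.png")[150:260,210:350];cv2.imwrite("pics/w5c.png",cv2.resize(a,None,fx=5,fy=5,interpolation=cv2.INTER_CUBIC))
```

```text
(no output)
```

View pics/w5c.png

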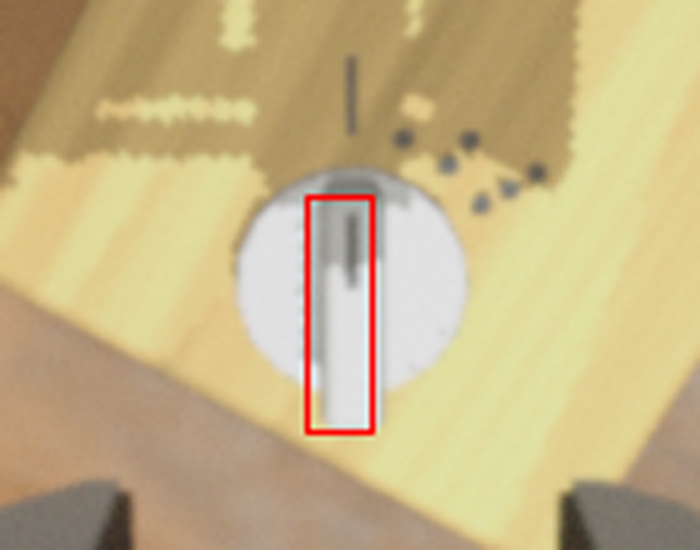

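```bash
python3 -m inch '[[[0,30,1.7,0,0,0],[0,35,0,0,0,0],[0,35,0,0,0,0],[0,20,0,0,0,0],[0,10,0,0,0,0],[0,0,0,0,0,0]]]' 50 30
python3 - <<'E'
from h import *
from plant import optics
for n in("scene","wrist"):
    c=optics.read_camera(n);im=c["image"];cv2.imwrite(f"pics/{n}6.png",im)
a=cv2.imread("pics/scene6.png")[75:205,250:400];cv2.imwrite("pics/s6c.png",cv2.resize(a,None,fx=4,fy=4,interpolation=cv2.INTER_CUBIC))
E
```

```text
t: 6.12
tool_pos: [0.4687, -0.2976, 0.0607]
orientation: [-0.478, 1.954, -1.953]
force: [0.4, -0.2, 0.5]
opening: 0.0496
```

View pics/s6c.png

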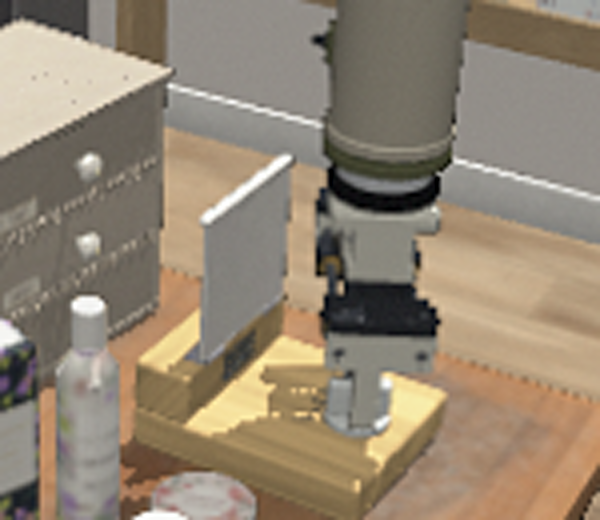

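View pics/wrist6.png

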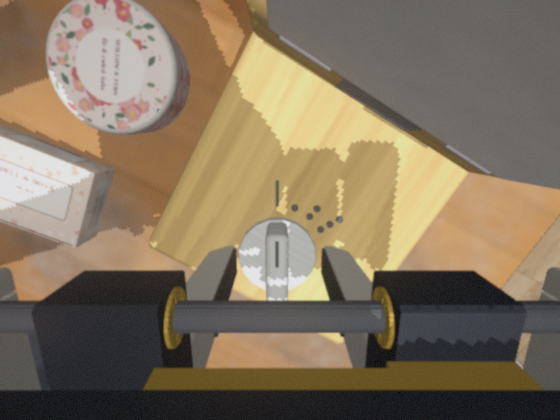

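The bar sits midway between the fingers (x≈278) and lines up with the jaws. Closing now.

```bash
python3 -m inch '[[[0,0,0,0,0,0],[0,0,0,0,0,0],[0,0,0,0,0,0],[0,0,0,0,0,0],[0,0,0,0,0,0],[0,0,0,0,0,0]]]' 0 30
python3 -m inch '[[[0,0,0,0,0.12,0],[0,0,0,0,0.12,0],[0,0,0,0,0.12,0],[0,0,0,0,0,0]]]' 0 40
python3 -c "
from plant import monitor;s=monitor.read_state();print(s['force'],s['wrist_torque'],s['opening'])"
```

```text
t: 6.98
tool_pos: [0.4685, -0.2972, 0.0607]
orientation: [-0.479, 1.954, -1.952]
force: [-2.2, 2.5, 3.8]
opening: 0.0121
t: 7.48
tool_pos: [0.4685, -0.2972, 0.0607]
orientation: [-0.132, 2.159, -2.158]
force: [-3.3, 4.5, 5.2]
opening: 0.012
[-3.33532241  4.48469113  5.18077333] [0.71608109 0.55310279 0.08844271] 0.01195990413167984
```

```bash
python3 -m inch '[[[0,0,0,0,0.12,0],[0,0,0,0,0.12,0],[0,0,0,0,0.12,0],[0,0,0,0,0,0]]]' 0 50
python3 -m inch '[[[0,0,0,0,0.12,0],[0,0,0,0,0.12,0],[0,0,0,0,0.11,0],[0,0,0,0,0,0],[0,0,0,0,0,0],[0,0,0,0,0,0]]]' 0 50
python3 - <<'E'
from h import *
from plant import optics,monitor
s=monitor.read_state();print(s['force'],s['wrist_torque'],s['opening'])
M=R.from_rotvec(s["orientation"]).as_matrix();print("fwd yaw",np.arctan2(-M[1,0],-M[0,0]), "dial~",.481-np.arctan2(-M[1,0],-M[0,0]))
for n in("scene","wrist","top"):
    c=optics.read_camera(n);im=c["image"];cv2.imwrite(f"pics/{n}7.png",im)
a=cv2.imread("pics/wrist7.png")[130:330,160:400];cv2.imwrite("pics/w7c.png",cv2.resize(a,None,fx=3,fy=3,interpolation=cv2.INTER_CUBIC))
E
python3 fit.py 8 260 75
```

```text
t: 7.98
tool_pos: [0.4685, -0.2973, 0.0607]
orientation: [-0.249, -2.096, 2.095]
force: [-2.3, 4.6, 5.8]
opening: 0.0117
t: 8.72
tool_pos: [0.4685, -0.2973, 0.0607]
orientation: [-0.569, -1.888, 1.888]
force: [-3.0, 4.6, 5.3]
opening: 0.0115
[-3.04622163  4.55690951  5.32206465] [0.78305389 0.5441125  0.19633042] 0.011468164798563156
fwd yaw -0.5856134188001001 dial~ 1.0666134188001002
```

View pics/w7c.png

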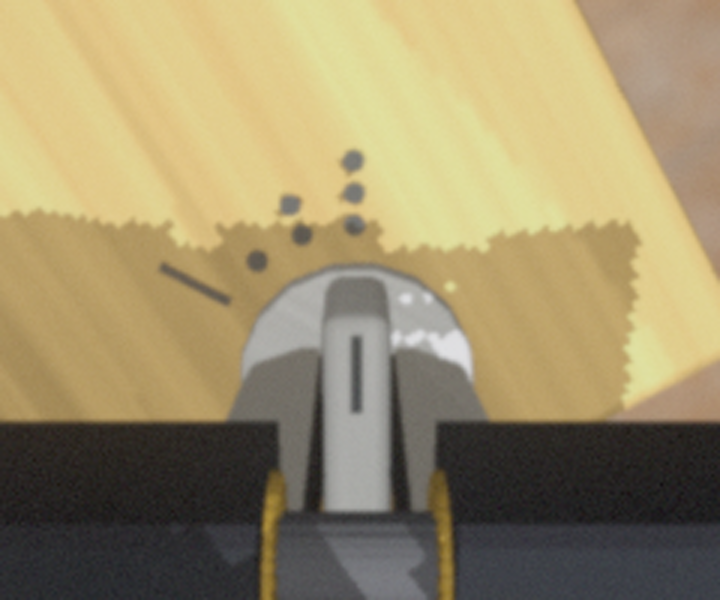

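View pics/s8c.png

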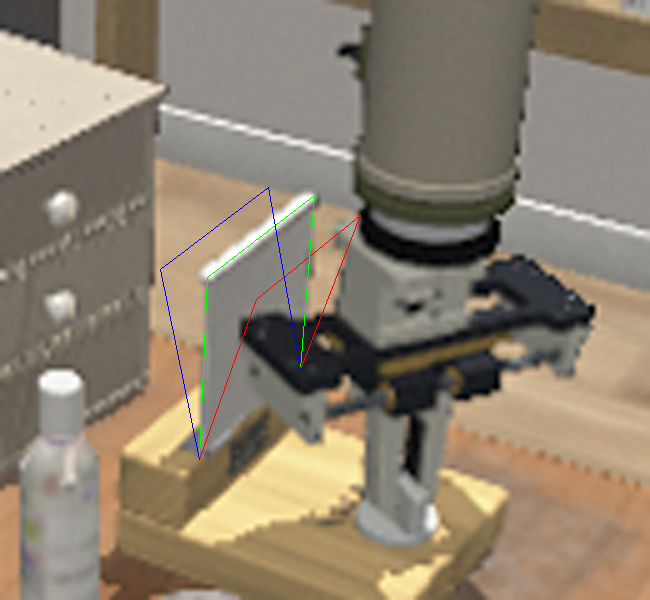

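View pics/top7.png

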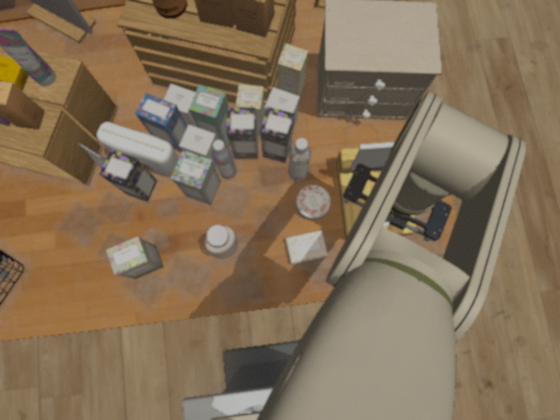

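The pointer lines up with the three dots (x≈355 in the crop). The screen matches the 1.57 rad outline, and the tin, soap, bottle and carton are where they were. I'll hold a moment longer, then hand in.

```bash
python3 -m inch '[[[0,0,0,0,0,0],[0,0,0,0,0,0],[0,0,0,0,0,0],[0,0,0,0,0,0]]]' 0 50
python3 -c "
from plant import robot;print(robot.close_job())"
```

```text
t: 9.43
tool_pos: [0.4685, -0.2973, 0.0607]
orientation: [-0.569, -1.888, 1.888]
force: [-3.7, 4.4, 4.7]
opening: 0.0115
the job is handed in; nothing more can be done
None
```

The screen is folded upright and the dial is held at its third click. I handed the job in at about 9.4 s of the 48 s allowed. It gave no verdict, so the checks below are my own readings.

**What I did:** I pushed the screen up along its arc with closed fingers and backed off. Then I gripped the dial's bar squarely, turned it clockwise to the third click, and kept holding it with a 50 N grip setting.

**Last checks:**
- **Dial:** it reads about 1.07 rad from the tool's yaw, and in the wrist image the pointer lines up with the three dots.
- **Grip:** the fingers are closed on the bar at 11.5 mm opening, just under its 12 mm thickness. The wrist senses about 0.2 N m, roughly what the spring should give (0.13 N m plus ripple).
- **Screen:** it matches the 1.57 rad outline drawn on the scene image.
- **Bystanders:** bottle, tin, soap box and carton look unmoved in the top view. I compared this by eye and did not measure it.

**Disagreement:** the first console fit was about 2 mm off sideways at the dial. I corrected it from the wrist camera before gripping. No check failed.

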